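# Clear the scoop, key the grinding cup and hold it down

## Robot

A 7-joint arm with a two-finger parallel gripper is mounted at the origin on a cart in front of the work surface, level with it; the furniture and walls round the work are solid. World frame = base frame: x ahead of the robot, y to its left, z up, the work surface at z = 0. Lengths are in m, angles in rad, forces in N, time in s.
With the tool pointing down it reaches from about 0.425 to 0.875 m from the base axis. Payload 4.7 kg.
Tool frame: the origin (TCP) lies between the finger pads; the fingertips stand 22 mm ahead of it and the grasp point (between the pads) lies 3 mm ahead of it; z points along the fingers, y is the line along which they close (so a half turn about z gives the same grasp; the last joint's range is limited). The gripper opens to 87 mm and grips with 3 to 60 N. Pads are 19 mm wide; open, the fingers measure 117 mm over their backs; the gripper's body (75 mm by 190 mm) begins 51 mm behind the grasp point.
Start: joints at [-1.1, 0.321, -0.07, 1.45, 0.023, 1.371, -0.057], TCP at [0.287, 0.583, 0.245] pointing down, gripper open.
Joint ranges: [-2.86, 2.86], [-0.3, 2.09], [-1.38, 1.24], [0.06, 2.45], [-1.56, 4.7], [0.09, 2.05], [-2.69, 2.69]. Speed limits (rad/s): [2.57, 2.57, 3.14, 3.14, 3.14, 3.14, 3.14].

## Interface

Orientations are given as a rotation vector (axis times angle).
In Python, from bench import ctrl gives the robot as it stands. The module is installed in compiled form; this text tells all that it offers.
- The arm moves only by the tool send_rows, never from a script. Its argument "motion" is a list of rows, each an object with "claw": the opening, from -1 (shut) to 1 (fully open); "slide": the shift along the tool's x, y, z in mm, a list of three; "delta_rot": the turn, a rotation vector about the tool's x, y, z in rad, a list of three. In form: [{"claw": claw, "slide": [x, y, z], "delta_rot": [ax, ay, az]}, ...]. A call has 1 to 5 rows; each row is the pose to reach, as a shift and turn from the pose commanded when the call began, along the tool's axes at that moment; what a row does not reach only later rows make up. A row lasts 1/10 s, in which the tool goes at most 50 mm and 8.59 degrees, less where a joint would pass 70% of its speed; a pose out of reach is approached as far as the arm can. A call with a gripper value outside its range is refused whole. The fingers move at their own pace and stop on an object; "grip_force" is the grip in N (left out, the last holds). Time passes only in rows, so rows that repeat a pose let the fingers close. It gives the time, the measured TCP pose, the force, the opening and the grip force at its end, in the units of the state.
- ctrl.get_state(): the state, without advancing time (a new reading comes with each control period).
- ctrl.get_image(name): name is "side" or "top"; returns a dict with "color" (400x640x3 uint8, blue, green, red), "fx", "fy", "cx", "cy" (pixels), "pose" (4x4, takes a point from camera to world coordinates). Camera axes: x right, y down, z forward; pixel columns grow to the right and rows downward; lengths in m; the calibration is good to about 2 mm. A picture is of the moment at which its call begins. There is no depth.
- ctrl.close_job(): hands the job in; it is judged then, once.
The state is a dict: "time": time; "joint_positions": joint angles; "qd": joint speeds; "joint_torque": joint torques, N m; "position": TCP position; "tool_rot": TCP orientation; "ft_force": force on the tool from outside, world axes, zero at the start; "torque": the same for the moment, N m; "grip_width": opening from 0.0 (shut) to 1.0 (fully open); "grip_force": force on a finger pad.
Only numpy, scipy, OpenCV 4.12 (cv2) and the standard library are available. Lean on these libraries where they do the work, as an engineer would, in place of code of your own. Each camera call takes 0.05 s, during which the arm holds its last target. There are 200 camera calls.

## Task

The measuring scoop has been left lying across the spice grinder. Hang it by its wire eye on the hook of the utensil stand and let go of it; then set the grinding cup, knurled collar down, over the grinder's spigot, turn it until the hidden keyways drop over the cross pin, and push it fully home against the sprung switch ring. The grinder only runs while the cup is held down, so finish with the cup still held down: do not let go of it; leave the other things on the worktop where they are.

Things in the scene. Friction and masses are not known exactly. Their poses are not given: they have to be found in the camera images.
- scoop: measuring scoop 143 mm long, 0.05 kg: straight blue handle 12 mm wide, 6 mm thick, wire eye at one end, round steel bowl (34 mm wide, 18 mm deep below the handle) at the other. Starts lying level across the flat top of the grinder's spigot. Origin: underside of the handle, near the centre of mass; x to the eye, z up out of the bowl. Handle from x = -31 to +52 mm, bowl centre at x = -46
- scoop_eye (a point): centre of the scoop's wire eye, at x = +65 mm of the scoop; inner diameter 21 mm, wire 5 mm; z is the axis of the hole. At the start the handle lies on the spigot from about x = -18 to +18 mm, its underside 84 mm above the worktop, and is free on both sides beyond. When the scoop hangs, its x axis points up
- hook_stand: utensil stand fixed to the worktop, left or right of the grinder: round wooden foot 90 mm wide, 10 mm high, 6 mm steel wire post 174 mm high and on top an arm that comes 50 mm towards the robot and turns up into a hook. Origin on the worktop under the hook; x from the hook to the post (which stands at x = +52 mm), so the hook points to -x; z up
- hook_bend (a point): the lowest point of the hook's arm, in its bend, 150 mm above the worktop; from here the arm rises to the post at about 33 degrees, so a hung eye slides down towards the bend. The wire is 6 mm thick
- hook_tip (a point): upper end of the hook's upturned tip, 183 mm above the worktop, the highest point of the stand; the tip is upright for its last 21 mm. Lowered over it with its hole upright and then let go, the scoop slides down and swings to hang
- cup: grinding cup 68 mm high, 0.15 to 0.3 kg, upright on its open end: below a black knurled collar, 58 mm outer diameter, 34 mm high, to hold and turn it by; above a closed steel dome 53 mm wide. Origin: centre of the collar's underside; z up. Inside the collar a socket 42 mm wide, 28 mm deep, with four keyways 90 degrees apart, 10 mm wide at the narrowest, open below, unseen from outside
- grinder: round black motor base, 114 mm wide, top face 60 mm above the worktop, fixed. Origin on the worktop under its centre; z up. On the top face stands the grey drive spigot, 36 mm in diameter, 24 mm high, chamfered, with a 6 mm steel cross pin through it, sticking out 6.5 mm at both sides; the pin may stand at any angle, unrelated to this body's axes, and resists turning with 0.4 N m
- seat (a point): centre of the grinder's top face, on the spigot's axis; z up. Height of the cup's underside above it: 18 mm when it stops on the pin; 6 mm once its keyways are over the pin (within about 5 degrees) and it rests on the raised switch ring; 1 mm when pushed fully home. A quarter turn of the cup under a light push (about 5 N) always finds the pin
- switch (a joint): travel of the orange sprung switch ring round the foot of the spigot, pushed down by the cup: 0 m raised (its top 6 mm above the top face), 0.005 m fully down, at a stop. It needs about 5 N to start and 11 N at the stop, more than the cup's weight, so it lifts the cup again as soon as nobody pushes
- white_mug: white mug with a leaf pattern at the back right, 95 mm high; bystander, leave alone
- spice_jar_a: spice jar with black lid, 41 mm wide, 105 mm high, back left; bystander, leave alone
- spice_jar_b: spice jar with black lid, 41 mm wide, 105 mm high, back left; bystander, leave alone
- salt_shaker: glass salt shaker, 44 mm wide, 90 mm high, back right of the middle; bystander, leave alone
- food_tin: food tin, 76 mm wide, 58 mm high, back right; bystander, leave alone
- lemon: lemon, 73 x 52 x 52 mm, behind the grinder to the left; bystander, leave alone
- keys: flat bunch of keys with a blue fob, 6 mm high, near the front edge right of the grinder; bystander, leave alone

How it is judged:
On the way, in this order (a step that is already met when the one before it is completed fails the run):
1. the scoop hangs by its eye on the hook, let go (x of scoop_eye in the frame of hook_stand between -0.012 and 0.055 m and y of scoop_eye in the frame of hook_stand between -0.016 and 0.016 m and height (world z) of scoop_eye between 0.13 and 0.17 m and angle between scoop's own x axis and vertical below 0.4 rad and linear speed of scoop below 0.3 m/s and contact force between the fingers and scoop below 0.1 N), for 0.2 s.
2. the cup's keyways have dropped over the cross pin (z of cup in the frame of seat below 0.009 m and horizontal distance between cup and seat below 0.004 m and angle between the z axis of cup and the z axis of seat, either way round below 0.08 rad), for 0.2 s.
At the end, for the whole second after the job is handed in: Scoop untouched, eye on the hook's arm (within 16 mm sideways, 130-170 mm high), handle within 0.4 rad of upright; cup upright, within 4 mm of the spigot's axis, underside under 3 mm above the top face, switch pushed down over 3.5 of 5 mm, fingers holding the cup (over 2 N), at rest (x of scoop_eye in the frame of hook_stand between -0.012 and 0.055 m and y of scoop_eye in the frame of hook_stand between -0.016 and 0.016 m and height (world z) of scoop_eye between 0.13 and 0.17 m and angle between scoop's own x axis and vertical below 0.4 rad and contact force between the arm and scoop below 0.1 N and z of cup in the frame of seat below 0.003 m and horizontal distance between cup and seat below 0.004 m and angle between cup's own z axis and vertical below 0.08 rad and value of joint switch above 0.0035 m and contact force between the fingers and cup above 2 N and linear speed of cup below 0.03 m/s); the arm keeps its last pose, push and grip.
It fails at once if a bystander is pushed more than 40 mm from its place or knocked over (distance of any of white_mug, spice_jar_a, spice_jar_b, salt_shaker, food_tin, lemon, keys from where it was at the start of the episode above 0.04 m or angle between any of white_mug, spice_jar_a, spice_jar_b, salt_shaker, food_tin's own z axis and vertical above 0.5 rad).
It also fails if it takes over 61 s, if anything falls off the work surface, if the arm or the gripper's body presses on something with over 40 N, if the wrist force passes 120 N, or if a joint passes its speed limit or range.

## Working session

There is one attempt and no reset: what is moved stays moved. The work goes in short steps, Python scripts to look and compute and a tool call to move; the robot and the scene stay as the last step left them, time stands still between calls to the robot, and variables do not carry over. Pictures are saved under pics/ and viewed, at most 10 in all, crops included, and the job is handed in when it is done.

Besides the shell and the picture viewer there is one more tool, called after ">>>" by a JSON object that holds its "name" and its "arguments". send_rows: Moves the arm, as the interface text tells. Its arguments: {"type":"object","properties":{"motion":{"type":"array","items":{"type":"object","properties":{"claw":{"type":"number"},"slide":{"type":"array","items":{"type":"number"}},"delta_rot":{"type":"array","items":{"type":"number"}}}}},"grip_force":{"type":"number"}},"required":["motion"]}

```bash
mkdir -p pics; cat > h.py <<'E'
import numpy as np, cv2
from bench import ctrl
from scipy.spatial.transform import Rotation as R
def img(n,save=None):
    d=ctrl.get_image(n)
    if save: cv2.imwrite('pics/'+save,d['color'])
    return d
def ray(d,u,v,z):
    "pixel -> world point on plane z"
    T=np.array(d['pose']);c=T[:3,:3]@np.array([(u-d['cx'])/d['fx'],(v-d['cy'])/d['fy'],1])
    o=T[:3,3];return o+c*(z-o[2])/c[2]
def proj(d,p):
    T=np.array(d['pose']);c=T[:3,:3].T@(np.array(p)-T[:3,3]);return np.array([d['fx']*c[0]/c[2]+d['cx'],d['fy']*c[1]/c[2]+d['cy']])
def slide(p,s=None):
    "world target -> tool-axes mm"
    s=s or ctrl.get_state();return 1000*R.from_rotvec(s['tool_rot']).inv().apply(np.array(p)-s['position'])
np.set_printoptions(precision=4,suppress=True)
E
python3 - <<'E'
from h import *
s=ctrl.get_state();print(s)
for n in('side','top'):
    d=img(n,n+'0.png');print(n,d['fx'],d['cx'],d['cy'],np.array(d['pose']))
print(R.from_rotvec(s['tool_rot']).as_matrix())
E
```

```text
{'time': 0.0, 'joint_positions': array([-1.0999,  0.3218, -0.0701,  1.4517,  0.0226,  1.3708, -0.0569]), 'qd': array([ 0.001 , -0.0001,  0.0014, -0.0005,  0.0003,  0.0017,  0.    ]), 'joint_torque': array([ -0.    , -49.1299,  -0.4041, -31.252 ,  -0.0639,   0.0438,
         0.0002]), 'position': array([0.2865, 0.5829, 0.2434]), 'tool_rot': array([-0.7112, -3.0597,  0.003 ]), 'ft_force': array([-0.2888, -0.2679,  0.8083]), 'torque': array([-0.0264, -0.0017, -0.0176]), 'grip_force': 0.0, 'grip_width': 1.0005235355394}
side 429.7246648974691 316.9548866785044 202.14611515386315 [[ 0.9432 -0.1378  0.3024  0.2759]
 [-0.3317 -0.3357  0.8816 -0.9142]
 [-0.02   -0.9318 -0.3623  0.4929]
 [ 0.      0.      0.      1.    ]]
top 417.8152004658928 315.6342740731522 202.94103080387964 [[ 0.0029 -0.9885  0.1515  0.4573]
 [-0.9998 -0.0002  0.0177  0.0113]
 [-0.0174 -0.1515 -0.9883  0.9749]
 [ 0.      0.      0.      1.    ]]
[[-0.8975  0.4411 -0.0008]
 [ 0.4411  0.8975 -0.0018]
 [-0.0001 -0.002  -1.    ]]
```

View pics/side0.png

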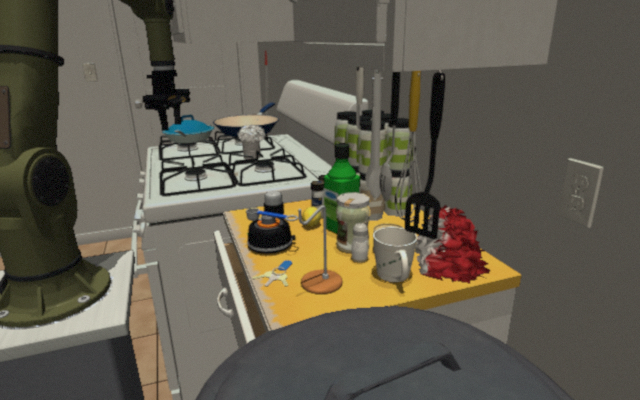

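View pics/top0.png

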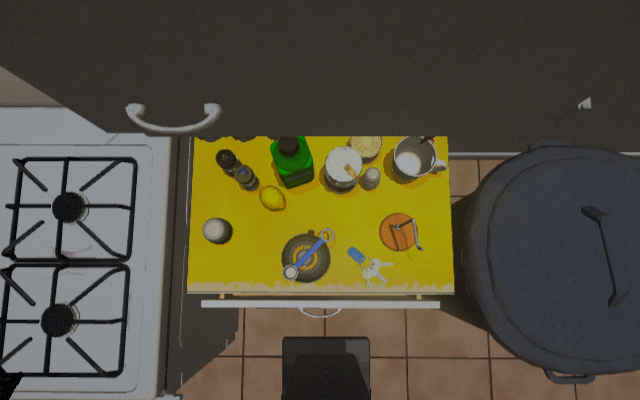

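The top view shows the grinder near (306,257) with the scoop across it (eye about (328,236), bowl about (291,272)). The cup is at (217,231), the stand foot at (399,231) and its hook near (420,245). I'll enlarge both views to measure.

```bash
python3 - <<'E'
import cv2
t=cv2.imread('pics/top0.png')[195:295,195:435];cv2.imwrite('pics/topc.png',cv2.resize(t,(792,330),interpolation=cv2.INTER_CUBIC))
t=cv2.imread('pics/side0.png')[180:300,225:355];cv2.imwrite('pics/sidec.png',cv2.resize(t,None,fx=5,fy=5,interpolation=cv2.INTER_CUBIC)[:600])
E
```

```text
(no output)
```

View pics/topc.png

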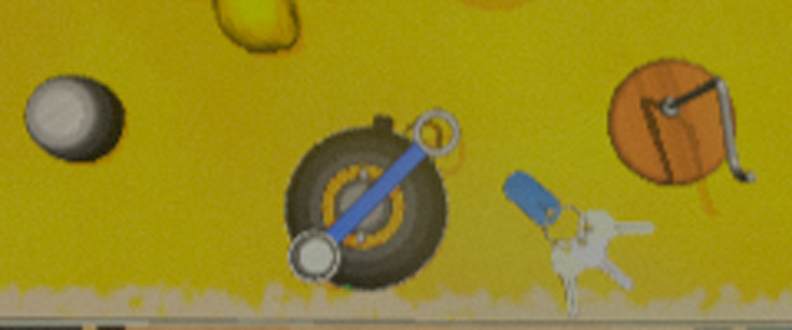

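View pics/sidec.png

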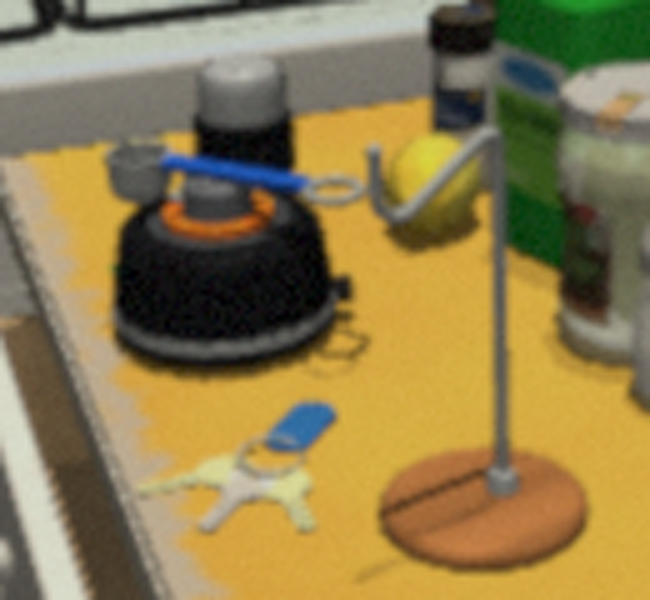

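In the crops the eye, hook tip, bend, post, spigot and cup are all clear. The pin ends look to be near (363,173) and (361,238) in the top crop. Next I triangulate.

```bash
cat > m.py <<'E'
from h import *
t=img('top');s=img('side')
T=lambda u,v:(195+u/3.3-.35,195+v/3.3-.35)
S=lambda u,v:(225+u/5-.4,180+v/5-.4)
for n,a,b,z in [('eye',(437,132),(337,190),.087),('bowl',(316,256),(137,155),.089),('tip',(744,178),(374,148),.183),('bend',(735,168),(397,218),.150),('posttop',(718,82),(494,130),.172),('postbase',(669,107),(502,480),.012),('cuptop',(63,115),(242,72),.066),('foot',(672,121),(484,505),.01),('grinder',(366,207),None,.04)]:
    print(n,'top@z',ray(t,*T(*a),z)[:2],'side@z',ray(s,*S(*b),z)[:2] if b else '')
    if b:
        A=[];
        for d,p in((t,T(*a)),(s,S(*b))):
            M=np.array(d['pose']);K=np.array([[d['fx'],0,d['cx']],[0,d['fy'],d['cy']],[0,0,1]])
            P=K@np.linalg.inv(M)[:3]; A.append((P,p))
        X=cv2.triangulatePoints(A[0][0],A[1][0],np.array(A[0][1]),np.array(A[1][1]));print('   tri',(X[:3]/X[3]).ravel())
E
python3 m.py
```

```text
eye top@z [0.5252 0.0027] side@z [0.5256 0.    ]
   tri [0.5258 0.0026 0.0859]
bowl top@z [0.4463 0.0796] side@z [0.444  0.0755]
   tri [0.4455 0.0798 0.0871]
tip top@z [ 0.492 -0.171] side@z [ 0.4911 -0.1824]
   tri [ 0.4931 -0.1723  0.1787]
bend top@z [ 0.4993 -0.1735] side@z [ 0.5009 -0.1774]
   tri [ 0.5006 -0.1742  0.1485]
posttop top@z [ 0.5481 -0.1604] side@z [ 0.5495 -0.1563]
   tri [ 0.5481 -0.1601  0.1736]
postbase top@z [ 0.5487 -0.16  ] side@z [ 0.5491 -0.1604]
   tri [ 0.549  -0.1601  0.0118]
cuptop top@z [0.5377 0.2505] side@z [0.5358 0.2347]
   tri [0.539  0.252  0.0596]
foot top@z [ 0.5391 -0.1621] side@z [ 0.5362 -0.1735]
   tri [ 0.5397 -0.1633  0.0034]
grinder top@z [0.4783 0.05  ] side@z
```

```bash
cat >> h.py <<'E'
def plan(p,yaw_y,s=None):
    "slide mm and tool-z turn (rad) to bring TCP to p with tool y at world yaw deg"
    s=s or ctrl.get_state();M=R.from_rotvec(s['tool_rot']).as_matrix();cur=np.degrees(np.arctan2(M[1,1],M[0,1]))
    w=R.from_euler('z',yaw_y,degrees=True).as_matrix()@np.array([[0,1,0],[1,0,0],[0,0,-1]]).T
    w=np.column_stack([[np.sin(np.radians(yaw_y)),-np.cos(np.radians(yaw_y)),0],[np.cos(np.radians(yaw_y)),np.sin(np.radians(yaw_y)),0],[0,0,-1]])
    print('t',s['time'],'pos',s['position'],'yaw',cur,'slide',slide(p,s),'rot',R.from_matrix(M.T@w).as_rotvec(),'q',s['joint_positions'],'F',s['ft_force'],'grip',s['grip_width'],s['grip_force'])
E
python3 -c "
from h import *
plan([.504,.0235,.16],46)"
```

```text
Traceback (most recent call last):
  File "h.py", line 23, in plan
    print('t',s['time'],'pos',s['position'],'yaw',cur,'slide',slide(p,s),'rot',R.from_matrix(M.T@w).as_rotvec(),'q',s['joint_positions'],'F',s['ft_force'],'grip',s['grip_width'],s['grip_force'])
                                                                               ~~~~~~~~~~~~~^^^^^^^
  File "scipy/spatial/transform/_rotation.pyx", line 1143, in scipy.spatial.transform._rotation.Rotation.from_matrix
ValueError: Non-positive determinant (left-handed or null coordinate frame) in rotation matrix 0: [[-0.952  -0.3062  0.0001]
 [-0.3062  0.952   0.0012]
 [ 0.0004 -0.0011  1.    ]].
```

```bash
sed -i '/w=R.from_euler/d; s/\[\[np.sin(np.radians(yaw_y)),-np.cos(np.radians(yaw_y)),0\]/[[-np.sin(np.radians(yaw_y)),np.cos(np.radians(yaw_y)),0]/' h.py
python3 -c "
from h import *
plan([.504,.0235,.16],46)"
```

```text
t 0.2 pos [0.2866 0.5831 0.2439] yaw 63.82804948384363 slide [-441.9122 -406.2106   84.3782] rot [-0.0011  0.0002  0.3112] q [-1.0999  0.3215 -0.0701  1.4512  0.0226  1.3708 -0.0569] F [ 0.2911 -0.1544 -0.9241] grip 0.9969953822416088 0.0
```

>>> {"name": "send_rows", "arguments": {"motion": [{"claw": 0,"slide": [-30,-28,0],"delta_rot": [0,0,0]},{"claw": 0,"slide": [-62,-58,0],"delta_rot": [0,0,0]},{"claw": 0,"slide": [-95,-88,0],"delta_rot": [0,0,0]},{"claw": 0,"slide": [-128,-118,0],"delta_rot": [0,0,0]},{"claw": 0,"slide": [-160,-148,0],"delta_rot": [0,0,0]}]}}

```text
time: 0.7
position: [0.3656, 0.378, 0.2445]
tool_rot: [0.712, 3.06, 0.0]
ft_force: [1.0, -0.3, 0.8]
grip_width: 0.634
grip_force: 0.0
```

>>> {"name": "send_rows", "arguments": {"motion": [{"claw": 0,"slide": [-30,-28,0],"delta_rot": [0,0,0]},{"claw": 0,"slide": [-62,-58,0],"delta_rot": [0,0,0]},{"claw": 0,"slide": [-95,-88,0],"delta_rot": [0,0,0]},{"claw": 0,"slide": [-128,-118,0],"delta_rot": [0,0,0]},{"claw": 0,"slide": [-160,-148,0],"delta_rot": [0,0,0]}]}}

```text
time: 1.2
position: [0.4437, 0.1747, 0.2447]
tool_rot: [0.711, 3.06, 0.001]
ft_force: [1.8, -0.1, 0.1]
grip_width: 0.504
grip_force: 0.0
```

>>> {"name": "send_rows", "arguments": {"motion": [{"claw": 0,"slide": [-30,-28,20],"delta_rot": [0,0,0.08]},{"claw": 0,"slide": [-62,-58,40],"delta_rot": [0,0,0.16]},{"claw": 0,"slide": [-95,-88,60],"delta_rot": [0,0,0.24]},{"claw": 0,"slide": [-121,-109,72],"delta_rot": [0,0,0.31]},{"claw": 0,"slide": [-121,-109,84],"delta_rot": [0,0,0.311]}]}}

```text
time: 1.7
position: [0.505, 0.0196, 0.1601]
tool_rot: [1.19, 2.905, -0.003]
ft_force: [-0.4, -0.4, 0.5]
grip_width: 0.5
grip_force: 0.0
```

```bash
python3 -c "
from h import *
plan([.504,.0235,.094],46)"
```

```text
t 1.7 pos [0.505  0.0196 0.1601] yaw 45.45538741445922 slide [ 3.6195  2.1194 66.063 ] rot [-0.001   0.0024 -0.0095] q [-0.5012  0.0707  0.4268  1.9276 -0.0293  1.1489  0.7299] F [-0.3871 -0.4458  0.4774] grip 0.5001528746560958 0.0
```

>>> {"name": "send_rows", "arguments": {"motion": [{"claw": 0,"slide": [3,2,20],"delta_rot": [0,0,-0.01]},{"claw": 0,"slide": [3,2,45],"delta_rot": [0,0,-0.01]},{"claw": 0,"slide": [3,2,66],"delta_rot": [0,0,-0.01]},{"claw": 0,"slide": [3,2,66],"delta_rot": [0,0,-0.01]}]}}

```text
time: 2.1
position: [0.5005, 0.0295, 0.0918]
tool_rot: [-1.158, -2.915, 0.005]
ft_force: [-0.9, -0.3, -0.1]
grip_width: 0.502
grip_force: 0.0
```

```bash
python3 -c "
from h import *
d=img('top');s=img('side')
a=cv2.resize(d['color'][195:295,255:355],None,fx=4,fy=4,interpolation=2);b=cv2.resize(s['color'][180:280,225:325],None,fx=4,fy=4,interpolation=2)
cv2.imwrite('pics/g1.png',np.hstack([a,b]))
plan([.504,.0235,.094],46)"
```

```text
t 2.2 pos [0.503  0.0295 0.0948] yaw 46.63690788200767 slide [-4.8402 -3.6243  0.7646] rot [-0.0003 -0.0004  0.0111] q [-0.4983  0.1463  0.4162  1.9955 -0.0696  1.0137  0.7647] F [-0.1504  0.0149  0.4702] grip 0.5049847071133924 0.0
```

View pics/g1.png

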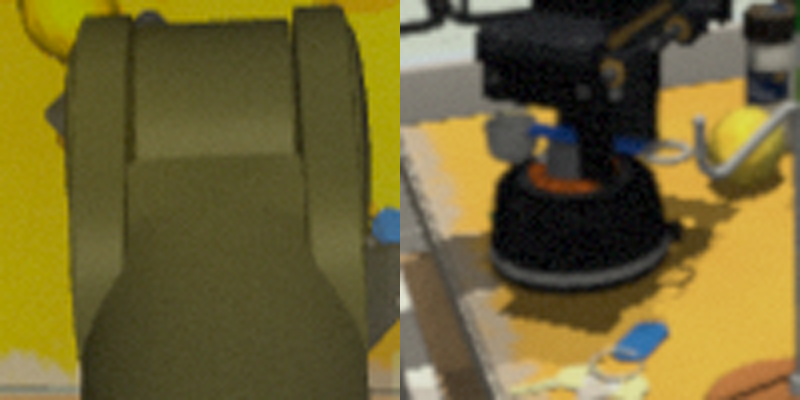

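The side view shows the fingers straddling the blue handle, with the scoop undisturbed. I'll correct a few mm and close.

>>> {"name": "send_rows", "arguments": {"motion": [{"claw": 0,"slide": [-5,-3.5,1],"delta_rot": [0,0,0.01]},{"claw": 0,"slide": [-5,-3.5,1],"delta_rot": [0,0,0.01]},{"claw": -1,"slide": [-5,-3.5,1],"delta_rot": [0,0,0.01]},{"claw": -1,"slide": [-5,-3.5,1],"delta_rot": [0,0,0.01]},{"claw": -1,"slide": [-5,-3.5,1],"delta_rot": [0,0,0.01]}], "grip_force": 35}}

```text
time: 2.7
position: [0.5045, 0.023, 0.0938]
tool_rot: [1.176, 2.913, 0.001]
ft_force: [0.7, -0.4, 0.3]
grip_width: 0.311
grip_force: 0.0
```

>>> {"name": "send_rows", "arguments": {"motion": [{"claw": -1,"slide": [0,0,0],"delta_rot": [0,0,0]},{"claw": -1,"slide": [0,0,0],"delta_rot": [0,0,0]},{"claw": -1,"slide": [0,0,0],"delta_rot": [0,0,0]}]}}

```text
time: 3.0
position: [0.5043, 0.023, 0.0936]
tool_rot: [-1.176, -2.913, -0.0]
ft_force: [-0.9, -0.1, 0.0]
grip_width: 0.131
grip_force: 34.9
```

```bash
python3 -c "
from h import *
plan([.504,.0235,.244],46)"
```

```text
t 3.0 pos [0.5043 0.023  0.0936] yaw 46.014790902976735 slide [   0.5962    0.14   -150.4378] rot [ 0.     -0.0001  0.0003] q [-0.4904  0.15    0.4224  1.9947 -0.0725  1.0111  0.7693] F [-0.9475 -0.1388  0.0253] grip 0.13144098976218205 34.94850754737854
```

>>> {"name": "send_rows", "arguments": {"motion": [{"claw": -1,"slide": [0,0,-20],"delta_rot": [0,0,0]},{"claw": -1,"slide": [0,0,-55],"delta_rot": [0,0,0]},{"claw": -1,"slide": [0,0,-95],"delta_rot": [0,0,0]},{"claw": -1,"slide": [0,0,-130],"delta_rot": [0,0,0]},{"claw": -1,"slide": [0,0,-150],"delta_rot": [0,0,0]}]}}

```text
time: 3.5
position: [0.5054, 0.0229, 0.2467]
tool_rot: [1.176, 2.91, 0.004]
ft_force: [0.9, -0.6, -0.8]
grip_width: 0.128
grip_force: 34.9
```

>>> {"name": "send_rows", "arguments": {"motion": [{"claw": -1,"slide": [-16,-25,0],"delta_rot": [0,0,-0.13]},{"claw": -1,"slide": [-40,-62,0],"delta_rot": [0,0,-0.27]},{"claw": -1,"slide": [-65,-101,0],"delta_rot": [0,0,-0.41]},{"claw": -1,"slide": [-90,-140,0],"delta_rot": [0,0,-0.55]},{"claw": -1,"slide": [-113,-176,0],"delta_rot": [0,0,-0.69]}]}}

```text
time: 4.0
position: [0.4641, -0.178, 0.2436]
tool_rot: [0.152, 3.138, 0.001]
ft_force: [0.8, 0.4, -1.0]
grip_width: 0.133
grip_force: 34.9
```

>>> {"name": "send_rows", "arguments": {"motion": [{"claw": -1,"slide": [0,0,0],"delta_rot": [0,0,-0.13]},{"claw": -1,"slide": [0,0,0],"delta_rot": [0,0,-0.25]},{"claw": -1,"slide": [0,0,0],"delta_rot": [0,0,-0.357]},{"claw": -1,"slide": [0,0,0],"delta_rot": [0,0,-0.357]},{"claw": -1,"slide": [0,0,0],"delta_rot": [0,0,-0.357]}]}}

```text
time: 4.5
position: [0.4648, -0.1761, 0.2434]
tool_rot: [0.396, -3.116, -0.0]
ft_force: [0.3, -0.3, -0.2]
grip_width: 0.13
grip_force: 34.9
```

```bash
python3 -c "
from h import *
plan([.4631,-.1816,.244],106)
d=img('top');s=img('side')
a=cv2.resize(d['color'][195:295,340:440],None,fx=4,fy=4,interpolation=2);b=cv2.resize(s['color'][150:250,250:350],None,fx=4,fy=4,interpolation=2)
cv2.imwrite('pics/g2.png',np.hstack([a,b]))
"
```

```text
t 4.5 pos [ 0.4648 -0.1761  0.2434] yaw 104.48149704089488 slide [ 3.0652 -4.9142 -0.5627] rot [ 0.0003 -0.0001 -0.0265] q [-0.3377 -0.0273  0.6417  1.8424  0.0166  1.3212  2.1233] F [ 0.2541 -0.3442 -0.1615] grip 0.12965763588483495 34.94765818119049
```

View pics/g2.png

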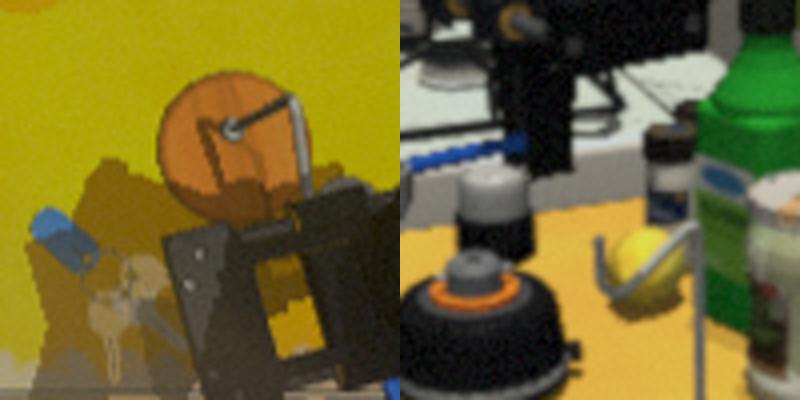

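```bash
python3 -c "
from h import *
d=img('top');s=img('side')
for n,p in [('tcp',(.4648,-.1761,.2434)),('eye',(.4934,-.1687,.2365)),('hend',(.4648-.02,-.1761-.005,.2365)),('tip',(.4915,-.1735,.183))]:
    q=proj(s,p);print(n,q,400+4*(q[0]-250),4*(q[1]-150), proj(d,p))
cv2.imwrite('pics/g3.png',cv2.resize(s['color'][160:230,250:350],None,fx=8,fy=8,interpolation=2))
"
```

```text
tcp [283.7169 179.936 ] 534.8676861375202 119.74400346448897 [431.6603 262.9067]
eye [297.4236 180.419 ] 589.6943155988183 121.6761056289763 [425.7653 246.4426]
hend [274.1022 185.6203] 496.4088947825003 142.48119569632706 [433.9865 274.6055]
tip [298.2172 207.5659] 592.8689779348479 230.26369593810523 [421.4453 248.8485]
```

View pics/g3.png

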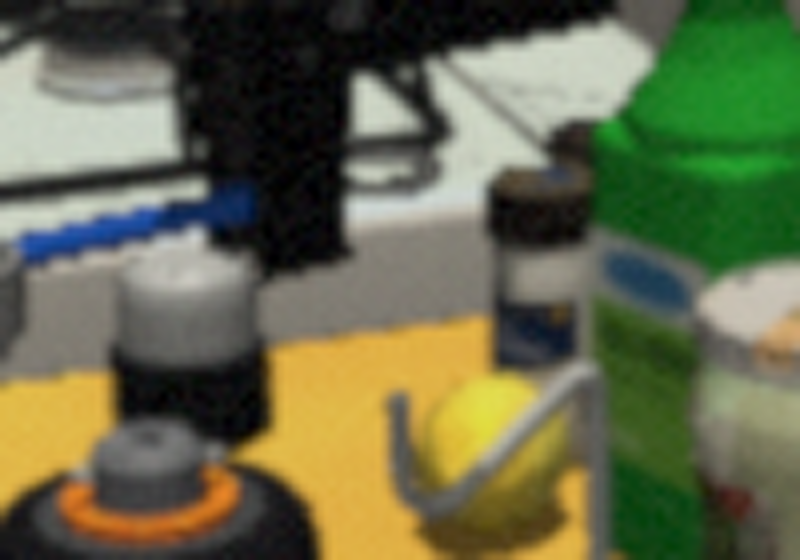

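The side crop shows the eye loop at about (298,180) and the hook tip at about (299,208). That agrees with the prediction to 1–2 mm, so I'll align and lower.

>>> {"name": "send_rows", "arguments": {"motion": [{"claw": -1,"slide": [3,-6.7,0],"delta_rot": [0,0,-0.026]},{"claw": -1,"slide": [3,-6.7,0],"delta_rot": [0,0,-0.026]},{"claw": -1,"slide": [3,-6.7,15],"delta_rot": [0,0,-0.026]},{"claw": -1,"slide": [3,-6.7,30],"delta_rot": [0,0,-0.026]},{"claw": -1,"slide": [3,-6.7,35],"delta_rot": [0,0,-0.026]}]}}

```text
time: 5.2
position: [0.4629, -0.1829, 0.2072]
tool_rot: [0.439, -3.109, -0.001]
ft_force: [-0.9, 0.2, -1.6]
grip_width: 0.131
grip_force: 34.9
```

```bash
python3 -c "
from h import *
plan([.4637,-.1833,.1745],106)
s=img('side')
cv2.imwrite('pics/g4.png',cv2.resize(s['color'][160:230,250:350],None,fx=8,fy=8,interpolation=2))
"
```

```text
t 5.2 pos [ 0.4629 -0.1829  0.2072] yaw 106.06572429786327 slide [-0.6917 -0.6767 32.6818] rot [ 0.0012 -0.002   0.0011] q [-0.3254  0.0058  0.6569  1.8904 -0.0036  1.2489  2.1838] F [-0.9478  0.2368 -1.5622] grip 0.13079048982944785 34.947704672813416
```

View pics/g4.png

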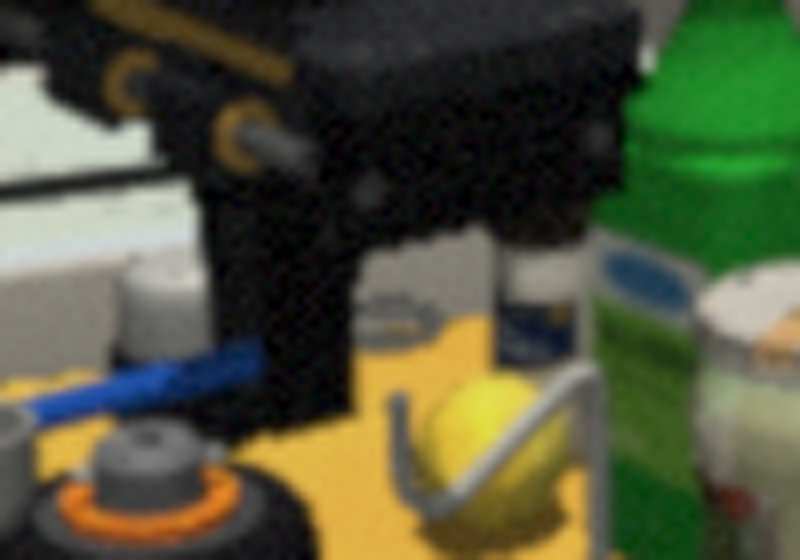

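The eye loop's right edge is at crop x≈446, so its centre is about 381 against the tip at 397. I'll shift about 3 mm forward and lower.

>>> {"name": "send_rows", "arguments": {"motion": [{"claw": -1,"slide": [-3.3,-1.5,0],"delta_rot": [0,0,0]},{"claw": -1,"slide": [-3.3,-1.5,8],"delta_rot": [0,0,0]},{"claw": -1,"slide": [-3.3,-1.5,16],"delta_rot": [0,0,0]},{"claw": -1,"slide": [-3.3,-1.5,24],"delta_rot": [0,0,0]},{"claw": -1,"slide": [-3.3,-1.5,32],"delta_rot": [0,0,0]}]}}

```text
time: 5.75
position: [0.4671, -0.1839, 0.1757]
tool_rot: [0.44, -3.11, -0.0]
ft_force: [-1.1, 0.2, -0.1]
grip_width: 0.131
grip_force: 34.9
```

>>> {"name": "send_rows", "arguments": {"motion": [{"claw": -1,"slide": [0,0,0],"delta_rot": [0,0,0]}]}}

```text
time: 5.85
position: [0.4663, -0.1837, 0.1751]
tool_rot: [0.44, -3.108, -0.001]
ft_force: [0.2, 0.0, -1.0]
grip_width: 0.128
grip_force: 34.9
```

```bash
python3 -c "
from h import *
plan([.4637,-.1833,.1745],106)
s=img('side')
cv2.imwrite('pics/g5.png',cv2.resize(s['color'][170:230,250:350],None,fx=8,fy=8,interpolation=2))
"
```

```text
t 5.85 pos [ 0.4663 -0.1837  0.1751] yaw 106.10134633293528 slide [2.4392 1.0711 0.576 ] rot [ 0.0012 -0.0023  0.0018] q [-0.3179  0.0483  0.6631  1.9234 -0.0317  1.1828  2.2085] F [ 0.2149  0.0249 -1.0158] grip 0.12768047997215023 34.947622418403625
```

View pics/g5.png

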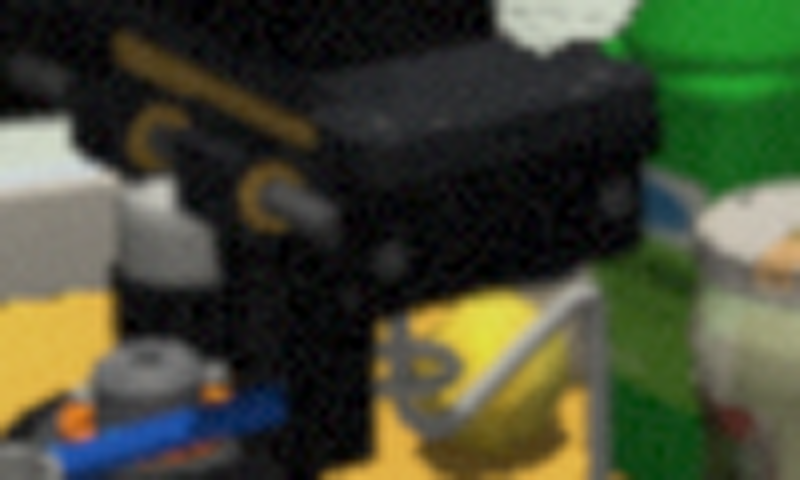

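The picture shows the tip standing up through the eye loop (tip at crop (398,325), loop centre about (418,367)), with no contact force. Releasing.

>>> {"name": "send_rows", "arguments": {"motion": [{"claw": 0.5,"slide": [0,0,0],"delta_rot": [0,0,0]},{"claw": 0.5,"slide": [0,0,0],"delta_rot": [0,0,0]},{"claw": 0.5,"slide": [0,0,0],"delta_rot": [0,0,0]},{"claw": 0.5,"slide": [0,0,0],"delta_rot": [0,0,0]},{"claw": 0.5,"slide": [0,0,0],"delta_rot": [0,0,0]}], "grip_force": 30}}

```text
time: 6.4
position: [0.4674, -0.184, 0.1767]
tool_rot: [-0.44, 3.11, 0.0]
ft_force: [-0.2, 0.1, -0.7]
grip_width: 0.5
grip_force: 0.0
```

>>> {"name": "send_rows", "arguments": {"motion": [{"claw": 0.5,"slide": [0,0,0],"delta_rot": [0,0,0]},{"claw": 0.5,"slide": [0,0,0],"delta_rot": [0,0,0]},{"claw": 0.5,"slide": [0,0,0],"delta_rot": [0,0,0]},{"claw": 0.5,"slide": [0,0,0],"delta_rot": [0,0,0]},{"claw": 0.5,"slide": [0,0,0],"delta_rot": [0,0,0]}]}}

```text
time: 6.9
position: [0.4673, -0.1839, 0.1766]
tool_rot: [-0.44, 3.11, 0.0]
ft_force: [-0.1, 0.6, -0.3]
grip_width: 0.747
grip_force: 0.0
```

>>> {"name": "send_rows", "arguments": {"motion": [{"claw": 0.5,"slide": [0,0,-20],"delta_rot": [0,0,0]},{"claw": 0.5,"slide": [0,0,-50],"delta_rot": [0,0,0]},{"claw": 0.8,"slide": [0,0,-80],"delta_rot": [0,0,0]},{"claw": 0.9,"slide": [0,0,-110],"delta_rot": [0,0,0]},{"claw": 0.9,"slide": [0,0,-120],"delta_rot": [0,0,0]}]}}

```text
time: 7.4
position: [0.4685, -0.1845, 0.2996]
tool_rot: [-0.439, 3.106, -0.002]
ft_force: [0.2, -0.6, -0.3]
grip_width: 0.911
grip_force: 0.0
```

```bash
python3 -c "
from h import *
plan([.48,.05,.295],90)
s=img('side');d=img('top')
a=cv2.resize(s['color'][180:300,225:355],(520,480),interpolation=2)
cv2.imwrite('pics/g6.png',a)
cv2.imwrite('pics/top6.png',d['color']);cv2.imwrite('pics/side6.png',s['color'])
"
```

```text
t 7.4 pos [ 0.4685 -0.1845  0.2996] yaw 106.10447855138155 slide [-76.0607 222.1398   4.5601] rot [-0.0011  0.0048  0.2811] q [-0.3384 -0.0453  0.6467  1.7444  0.0265  1.4287  2.1561] F [ 0.2114 -0.5752 -0.2554] grip 0.9111702267116236 0.0
```

View pics/g6.png

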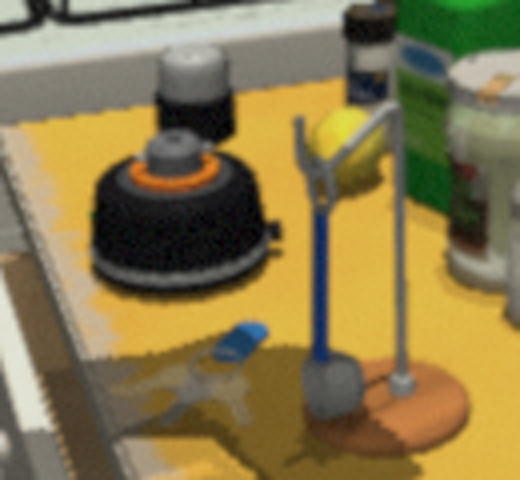

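The scoop hangs from the hook: eye in the bend at about (318,180), handle vertical, bowl at (333,385). Next I measure the cup and grinder by segmentation, without more pictures.

```bash
cat > m2.py <<'E'
from h import *
from scipy.optimize import minimize
t=img('top');s=img('side')
t0=dict(t,color=cv2.imread('pics/top0.png'));s0=dict(s,color=cv2.imread('pics/side0.png'))
def comp(m,u,v,n=''):
    m=cv2.morphologyEx(m.astype(np.uint8),cv2.MORPH_OPEN,np.ones((2,2)))
    k,l,st,c=cv2.connectedComponentsWithStats(m);
    i=l[int(v),int(u)] or 1+np.argmin(np.hypot(*(c[1:]-[u,v]).T));print(n,'blob',st[i],c[i]);return (l==i)
def hull(d,pts):
    p=np.array([proj(d,q) for q in pts],np.float32);im=np.zeros((1600,2560),np.uint8)
    cv2.fillConvexPoly(im,cv2.convexHull(np.round(p*4+1.5).astype(np.int32)),255);return cv2.resize(im,(640,400),interpolation=cv2.INTER_AREA)/255.
a=np.linspace(0,2*np.pi,48)
circ=lambda x,y,z,r:np.c_[x+r*np.cos(a),y+r*np.sin(a),0*a+z]
def fit(d,m,f,x0,n):
    best=minimize(lambda x:np.abs(hull(d,f(*x))-m).sum(),x0,method='Nelder-Mead',options=dict(initial_simplex=[x0,[x0[0]+.006,x0[1]],[x0[0],x0[1]+.006]]))
    print(n,best.x,best.fun,m.sum())
cupf=lambda x,y:np.r_[circ(x,y,0,.029),circ(x,y,.034,.029),circ(x,y,.060,.0265),circ(x,y,.068,.021)]
for d,n,(u,v) in((t0,'top0',(217,231)),(s0,'side0',(273,205)),(t,'top',(217,231)),(s,'side',(273,205))):
    h=cv2.cvtColor(d['color'],cv2.COLOR_BGR2HSV)
    if 'top' in n:
        m=comp((h[...,1]<150)|(h[...,2]<60),u,v,n);print(h[231,217],h[250,217])
        fit(d,m,cupf,[.538,.25],n)
    o=(h[...,0]>8)&(h[...,0]<19)&(h[...,1]>120)&(h[...,2]>70)
    uv=proj(d,[.478,.05,.066]);
    yy,xx=np.mgrid[:400,:640];o&=np.hypot(xx-uv[0],yy-uv[1])<22
    print('orange',o.sum(),uv, np.argwhere(o).min(0)[::-1] if o.any() else '',np.argwhere(o).max(0)[::-1] if o.any() else '')
    if o.sum()>60:
        hh=np.zeros((400,640),np.uint8);cv2.fillConvexPoly(hh,cv2.convexHull(np.argwhere(o)[:,::-1].astype(np.int32)),1)
        r=[.026,.028]
        for rr in r: fit(d,hh,lambda x,y:np.r_[circ(x,y,.066,rr),circ(x,y,.061,rr)] ,[.478,.05],n+' ring r%g'%rr)
E
python3 m2.py
```

```text
top0 blob [204 219  29  26 601] [218.0116 231.5058]
[ 21  30 162] [ 27 230 166]
top0 [0.536  0.2497] 50.254901960784316 601
orange 14 [305.0818 257.2323] [292 248] [313 270]
orange 120 [268.2713 220.8307] [257 218] [279 227]
side0 ring r0.026 [0.4768 0.0449] 29.270588235294113 190
side0 ring r0.028 [0.4768 0.0481] 30.341176470588234 190
top blob [204 219  29  26 601] [217.9917 231.4942]
[ 21  29 176] [ 27 234 181]
top [0.5359 0.2497] 51.509803921568626 601
orange 8 [305.0818 257.2323] [292 248] [313 270]
orange 122 [268.2713 220.8307] [257 218] [279 227]
side ring r0.026 [0.4775 0.0451] 30.650980392156864 190
side ring r0.028 [0.477  0.0481] 30.592156862745092 190
```

```bash
cat > m3.py <<'E'
import io,contextlib
with contextlib.redirect_stdout(io.StringIO()): from m2 import *
print('cup proj side',proj(s,[.536,.2497,.05]))
print('spigot side@.084',ray(s,268.3,214.2,.084)[:2],'ring x',proj(s,[.478,.05,.084]))
for d,n in((t,'top'),(t0,'top0')):
    h=cv2.cvtColor(d['color'],cv2.COLOR_BGR2HSV)
    m=comp((h[...,2]<95),300,245,n)
    hh=np.zeros((400,640),np.uint8);cv2.fillConvexPoly(hh,cv2.convexHull(np.argwhere(m)[:,::-1].astype(np.int32)),1)
    for z in(.005,.015): fit(d,hh,lambda x,y:circ(x,y,z,.057),[.478,.05],n+' base z%g'%z)
    o=(h[...,0]<24)&(h[...,1]>130)&(h[...,2]>80);yy,xx=np.mgrid[:400,:640];o&=np.hypot(xx-305,yy-257)<18
    hh=np.zeros((400,640),np.uint8);cv2.fillConvexPoly(hh,cv2.convexHull(np.argwhere(o)[:,::-1].astype(np.int32)),1);print('orange',o.sum())
    for r in(.026,.029): fit(d,hh,lambda x,y:circ(x,y,.066,r),[.478,.05],n+' ring')
h=cv2.cvtColor(s['color'],cv2.COLOR_BGR2HSV)
g=comp((h[...,1]<60)&(h[...,2]>60),268,215,'spigot side')
E
python3 m3.py
```

```text
cup proj side [272.1307 197.4685]
spigot side@.084 [0.479  0.0492] ring x [267.8254 214.1414]
top blob [ 283  232   48   52 1063] [306.8674 259.6218]
top base z0.005 [0.4771 0.0492] 88.8313725490196 1917
top base z0.015 [0.4773 0.0488] 111.94901960784313 1917
orange 211
top ring [0.4793 0.0516] 122.48627450980392 591
top ring [0.4803 0.0519] 71.56078431372549 591
top0 blob [283 231  37  37 504] [297.4444 246.7758]
top0 base z0.005 [0.5059 0.0733] 1172.2980392156862 748
top0 base z0.015 [0.4857 0.0519] 1235.2705882352939 748
orange 185
top0 ring [0.4782 0.0516] 53.05098039215686 520
top0 ring [0.4792 0.0515] 58.3921568627451 520
spigot side blob [262 213  17  12 121] [269.5041 218.2231]
```

```bash
python3 - <<'E'
from h import *
t=img('top');s=img('side')
for z in (0,.03,.05,.07,.09,.11):
    a=ray(s,244.6,192,z);v=proj(t,a);b=ray(t,168,v[1],z);print(z,a[:2],b[:2])
plan([.5375,.2495,.16],-25)
print(slide([.4785,.0505,.3]), proj(t,[.5375,.25,0]))
E
```

```text
0 [0.4908 0.4689] [0.491 0.373]
0.03 [0.4777 0.3848] [0.4778 0.3611]
0.05 [0.469  0.3286] [0.469  0.3533]
0.07 [0.4603 0.2725] [0.4601 0.3454]
0.09 [0.4516 0.2164] [0.4512 0.3375]
0.11 [0.4429 0.1603] [0.4423 0.3296]
t 7.8 pos [ 0.4667 -0.1837  0.2952] yaw 106.10873801937748 slide [-188.538   396.4593  135.1524] rot [-0.002  -0.0022  2.2883] q [-0.3382 -0.0423  0.6468  1.7508  0.0261  1.4269  2.1563] F [-0.8871 -0.3157  0.3477] grip 0.9473003769792259 0.0
[-76.3397 221.7771  -4.775 ] [221.2157 232.0874]
```

>>> {"name": "send_rows", "arguments": {"motion": [{"claw": 1,"slide": [-15,32,0],"delta_rot": [0,0,0]},{"claw": 1,"slide": [-34,72,0],"delta_rot": [0,0,0]},{"claw": 1,"slide": [-54,114,0],"delta_rot": [0,0,0]},{"claw": 1,"slide": [-74,156,0],"delta_rot": [0,0,0]},{"claw": 1,"slide": [-94,198,0],"delta_rot": [0,0,0]}]}}

```text
time: 8.3
position: [0.5024, 0.0341, 0.2959]
tool_rot: [0.44, -3.11, -0.0]
ft_force: [1.6, -1.1, 0.5]
grip_width: 0.997
grip_force: 0.0
```

>>> {"name": "send_rows", "arguments": {"motion": [{"claw": 1,"slide": [-20,42,0],"delta_rot": [0,0,0.14]},{"claw": 1,"slide": [-40,84,0],"delta_rot": [0,0,0.28]},{"claw": 1,"slide": [-60,126,0],"delta_rot": [0,0,0.42]},{"claw": 1,"slide": [-78,164,0],"delta_rot": [0,0,0.56]},{"claw": 1,"slide": [-94.5,198.5,0],"delta_rot": [0,0,0.7]}]}}

```text
time: 8.8
position: [0.5379, 0.2516, 0.2954]
tool_rot: [-0.66, -3.07, 0.001]
ft_force: [-0.1, -0.4, 0.4]
grip_width: 1.001
grip_force: 0.0
```

>>> {"name": "send_rows", "arguments": {"motion": [{"claw": 1,"slide": [0,0,40],"delta_rot": [0,0,0.14]},{"claw": 1,"slide": [0,0,80],"delta_rot": [0,0,0.28]},{"claw": 1,"slide": [0,0,120],"delta_rot": [0,0,0.365]},{"claw": 1,"slide": [0,0,140],"delta_rot": [0,0,0.365]},{"claw": 1,"slide": [0,0,140],"delta_rot": [0,0,0.365]}]}}

```text
time: 9.3
position: [0.5356, 0.248, 0.1519]
tool_rot: [-1.198, -2.899, 0.011]
ft_force: [-0.0, 0.5, 0.9]
grip_width: 0.998
grip_force: 0.0
```

```bash
python3 -c "
from h import *
plan([.537,.2495,.027],45)"
```

```text
t 9.3 pos [0.5356 0.248  0.1519] yaw 45.105623170418475 slide [ -0.2112   3.0926 124.909 ] rot [-0.0084 -0.002   0.0018] q [-0.7398  0.2661  0.3053  1.7247 -0.0849  1.1724  0.3763] F [-0.0189  0.4959  0.8897] grip 0.9981512962478464 0.0
```

>>> {"name": "send_rows", "arguments": {"motion": [{"claw": 1,"slide": [0,2,30],"delta_rot": [0,0,0]},{"claw": 1,"slide": [0,2,65],"delta_rot": [0,0,0]},{"claw": 1,"slide": [0,2,95],"delta_rot": [0,0,0]},{"claw": 1,"slide": [0,2,116],"delta_rot": [0,0,0]},{"claw": 1,"slide": [0,2,124],"delta_rot": [0,0,0]}]}}

```text
time: 9.8
position: [0.5391, 0.2504, 0.0314]
tool_rot: [-1.199, -2.902, 0.003]
ft_force: [0.7, -0.5, 0.4]
grip_width: 1.0
grip_force: 0.0
```

>>> {"name": "send_rows", "arguments": {"motion": [{"claw": 1,"slide": [0,0,0],"delta_rot": [0,0,0]},{"claw": -1,"slide": [0,0,0],"delta_rot": [0,0,0]},{"claw": -1,"slide": [0,0,0],"delta_rot": [0,0,0]},{"claw": -1,"slide": [0,0,0],"delta_rot": [0,0,0]},{"claw": -1,"slide": [0,0,0],"delta_rot": [0,0,0]}], "grip_force": 12}}

```text
time: 10.3
position: [0.5402, 0.251, 0.0335]
tool_rot: [1.2, 2.903, 0.002]
ft_force: [0.5, 0.2, 0.1]
grip_width: 0.721
grip_force: 0.0
```

```bash
python3 -c "
from h import *
plan([.537,.2495,.027],45)"
```

```text
t 10.3 pos [0.5402 0.251  0.0335] yaw 45.09258044595747 slide [ 1.2347 -3.3587  6.4713] rot [0.0015 0.0002 0.0016] q [-0.7179  0.4023  0.2854  1.8144 -0.137   0.9425  0.4135] F [0.4776 0.247  0.0867] grip 0.7212839906786046 0.0
```

>>> {"name": "send_rows", "arguments": {"motion": [{"claw": -1,"slide": [0,0,6],"delta_rot": [0,0,0]},{"claw": -1,"slide": [0,0,6],"delta_rot": [0,0,0]},{"claw": -1,"slide": [0,0,6],"delta_rot": [0,0,0]}]}}

```text
time: 10.6
position: [0.5412, 0.2515, 0.028]
tool_rot: [1.199, 2.902, 0.004]
ft_force: [1.2, 0.9, 5.6]
grip_width: 0.661
grip_force: 12.0
```

>>> {"name": "send_rows", "arguments": {"motion": [{"claw": 1,"slide": [0,0,0],"delta_rot": [0,0,0]},{"claw": 1,"slide": [0,0,0],"delta_rot": [0,0,0]},{"claw": 1,"slide": [0,0,0],"delta_rot": [0,0,0]},{"claw": 1,"slide": [0,0,0],"delta_rot": [0,0,0.1]},{"claw": 1,"slide": [0,0,0],"delta_rot": [0,0,0.2]}]}}

```text
time: 11.1
position: [0.5394, 0.2505, 0.0262]
tool_rot: [-1.489, -2.766, 0.001]
ft_force: [0.0, 0.6, -0.2]
grip_width: 0.977
grip_force: 0.0
```

>>> {"name": "send_rows", "arguments": {"motion": [{"claw": 1,"slide": [0,0,0],"delta_rot": [0,0,0.14]},{"claw": 1,"slide": [0,0,0],"delta_rot": [0,0,0.28]},{"claw": 1,"slide": [0,0,0],"delta_rot": [0,0,0.42]},{"claw": 1,"slide": [0,0,0],"delta_rot": [0,0,0.56]},{"claw": 1,"slide": [0,0,0],"delta_rot": [0,0,0.7]}]}}

```text
time: 11.6
position: [0.5394, 0.2506, 0.0262]
tool_rot: [-2.349, -2.086, 0.001]
ft_force: [-0.4, 0.6, 0.6]
grip_width: 0.999
grip_force: 0.0
```

>>> {"name": "send_rows", "arguments": {"motion": [{"claw": 1,"slide": [0,0,0],"delta_rot": [0,0,0.14]},{"claw": 1,"slide": [0,0,0],"delta_rot": [0,0,0.28]},{"claw": 1,"slide": [0,0,0],"delta_rot": [0,0,0.42]},{"claw": 1,"slide": [0,0,0],"delta_rot": [0,0,0.56]},{"claw": 1,"slide": [0,0,0],"delta_rot": [0,0,0.67]}]}}

```text
time: 12.1
position: [0.5394, 0.2506, 0.0262]
tool_rot: [2.904, 1.198, -0.001]
ft_force: [0.3, -0.2, 1.0]
grip_width: 1.001
grip_force: 0.0
```

```bash
python3 -c "
from h import *
plan([.540,.2505,.027],-45)"
```

```text
t 12.1 pos [0.5394 0.2506 0.0262] yaw -45.15729376647195 slide [ 0.3438  0.4964 -0.8348] rot [-0.0002  0.0007 -0.0027] q [-0.9654  0.4573  0.5906  1.8277 -0.3071  0.9494 -1.0292] F [ 0.2804 -0.1941  0.9617] grip 1.0013361021286031 0.0
```

>>> {"name": "send_rows", "arguments": {"motion": [{"claw": 1,"slide": [1.5,0,-1],"delta_rot": [0,0,0]},{"claw": -1,"slide": [1.5,0,-1],"delta_rot": [0,0,0]},{"claw": -1,"slide": [1.5,0,-1],"delta_rot": [0,0,0]},{"claw": -1,"slide": [1.5,0,-1],"delta_rot": [0,0,0]},{"claw": -1,"slide": [1.5,0,-1],"delta_rot": [0,0,0]}], "grip_force": 40}}

```text
time: 12.6
position: [0.5408, 0.2518, 0.0276]
tool_rot: [-2.9, -1.206, 0.0]
ft_force: [-0.1, 1.0, -0.2]
grip_width: 0.725
grip_force: 0.8
```

>>> {"name": "send_rows", "arguments": {"motion": [{"claw": -1,"slide": [0,0,0],"delta_rot": [0,0,0]},{"claw": -1,"slide": [0,0,0],"delta_rot": [0,0,0]},{"claw": -1,"slide": [0,0,0],"delta_rot": [0,0,0]},{"claw": -1,"slide": [0,0,0],"delta_rot": [0,0,0]}]}}

```text
time: 13.0
position: [0.5405, 0.2522, 0.0276]
tool_rot: [-2.9, -1.206, 0.001]
ft_force: [-1.6, 0.6, 0.6]
grip_width: 0.663
grip_force: 40.0
```

```bash
python3 -c "
from h import *
plan([.4785,.0505,.150],-45)"
```

```text
t 13.0 pos [0.5405 0.2522 0.0276] yaw -44.83774790903799 slide [-186.7124   98.1648 -122.4824] rot [-0.0007  0.0001  0.0028] q [-0.9646  0.4578  0.5892  1.8231 -0.3069  0.9528 -1.0254] F [-1.5942  0.5925  0.5675] grip 0.6627406262542482 39.99800079502165
```

>>> {"name": "send_rows", "arguments": {"motion": [{"claw": -1,"slide": [0,0,-15],"delta_rot": [0,0,0]},{"claw": -1,"slide": [0,0,-45],"delta_rot": [0,0,0]},{"claw": -1,"slide": [0,0,-80],"delta_rot": [0,0,0]},{"claw": -1,"slide": [0,0,-110],"delta_rot": [0,0,0]},{"claw": -1,"slide": [0,0,-122],"delta_rot": [0,0,0]}]}}

```text
time: 13.5
position: [0.543, 0.2516, 0.1536]
tool_rot: [-2.901, -1.204, -0.009]
ft_force: [0.2, -0.1, -3.3]
grip_width: 0.659
grip_force: 40.0
```

>>> {"name": "send_rows", "arguments": {"motion": [{"claw": -1,"slide": [-25,13,0],"delta_rot": [0,0,0]},{"claw": -1,"slide": [-65,34,0],"delta_rot": [0,0,0]},{"claw": -1,"slide": [-108,57,0],"delta_rot": [0,0,0]},{"claw": -1,"slide": [-150,80,0],"delta_rot": [0,0,0]},{"claw": -1,"slide": [-185,98,0],"delta_rot": [0,0,0]}]}}

```text
time: 14.0
position: [0.4783, 0.0482, 0.1489]
tool_rot: [2.902, 1.203, -0.002]
ft_force: [0.9, -1.1, -2.7]
grip_width: 0.661
grip_force: 40.0
```

>>> {"name": "send_rows", "arguments": {"motion": [{"claw": -1,"slide": [0,0,0],"delta_rot": [0,0,0]},{"claw": -1,"slide": [0,0,0],"delta_rot": [0,0,0]},{"claw": -1,"slide": [0,0,0],"delta_rot": [0,0,0]}]}}

```text
time: 14.3
position: [0.4798, 0.0524, 0.1494]
tool_rot: [-2.9, -1.207, -0.0]
ft_force: [0.2, -0.1, -2.7]
grip_width: 0.662
grip_force: 40.0
```

```bash
python3 -c "
from h import *
plan([.4795,.0515,.1056],-45)
s=img('side');h=cv2.cvtColor(s['color'],cv2.COLOR_BGR2HSV)
o=(h[...,0]>8)&(h[...,0]<19)&(h[...,1]>120)&(h[...,2]>70);o=o[200:235,250:290]
for r in range(35):
  c=np.flatnonzero(o[r]); 
  if len(c): print(200+r,250+c.min(),250+c.max(),len(c))
print('proj',proj(s,[.4795,.0515,.084]),proj(s,[.4795,.0515,.122]))
# collar (dark) / dome rows near predicted cup
for r in range(186,226,3): print(r,''.join('%4d'%v for v in h[r,250:290:1,2]))
"
```

```text
t 14.3 pos [0.4798 0.0524 0.1494] yaw -44.80671107684135 slide [-0.8908  0.3937 43.842 ] rot [-0.0001 -0.0003  0.0034] q [-0.9156  0.0253  0.7704  1.9984 -0.0199  1.1249 -0.9189] F [ 0.2206 -0.0939 -2.7147] grip 0.6623874055318912 39.99952735372062
218 276 278 3
219 275 279 5
220 276 279 4
221 258 279 7
222 258 278 7
223 257 278 9
224 257 278 19
225 258 277 20
226 259 276 18
227 262 273 12
proj [268.2791 213.8337] [267.3271 199.4583]
186  151  96  30  19  17  36  60  71  77  80  82  89  82  84  87  88  87  95  93  88  85  86  86  88  75  49  21  13  22   5   9   7  55 157 202 206 205 205 206 204
189  202 146  52   7  17   8  20  35  46  52  65  71  77  74  76  75  73  74  76  73  63  58  50  43  32  26  21  14  13  14   7   9  49 141 179 180 179 177 170 164
192  199 167  98  34  19  12  16  13  13  14  19  20  10  21  16  20  20  10   2  13   7  10   9  16  14   9  14  17   5  14   9   8  28  98 127 132 130 129 129 130
195  144 137  96  33   9  17  13  14  11   9  18  20  14  18  23  16  24  18   7  17  14  15  11  15  17   9  17  18  12  10   7   2  34  95 122 126 128 126 129 127
19
[... 947 characters left out ...]
 219 221 220 222 220 222 222 221 220 221
216  222 218 221 222 220 222 222 222 221 219 204 142  64  46  46  45  48  45  49  43  46  49  49  48  56 102 123 128 174 202 211 219 220 221 220 221 221 222 223 219
219  221 220 220 218 202 185 146  96  81  88  92  79  59  53  54  55  57  57  56  57  57  54  55  46  47  73 112 113 102  81  36  29  42  76 121 171 202 220 221 221
222  198 149  84  35  14  19  31  70  96 104  94  72  53  52  53  55  60  58  60  59  59  56  50  49  60  71  88  96  91  67  41  35  32  17  17  16  37  91 160 204
225   41  12  10  12  18  30  30  55  94 138 165 180 187 192 191 169 157 158 163 152 127 116 107 111 119 114 101  81  54  37  25  20  13  15  11  10   9  15  56 146
```

>>> {"name": "send_rows", "arguments": {"motion": [{"claw": -1,"slide": [0,0,15],"delta_rot": [0,0,0]},{"claw": -1,"slide": [0,0,28],"delta_rot": [0,0,0]},{"claw": -1,"slide": [0,0,34],"delta_rot": [0,0,0]},{"claw": -1,"slide": [0,0,38],"delta_rot": [0,0,0]},{"claw": -1,"slide": [0,0,40],"delta_rot": [0,0,0]}]}}

```text
time: 14.85
position: [0.4797, 0.0516, 0.1092]
tool_rot: [2.901, 1.206, -0.001]
ft_force: [-0.8, -0.7, -2.1]
grip_width: 0.657
grip_force: 40.0
```

>>> {"name": "send_rows", "arguments": {"motion": [{"claw": -1,"slide": [0,0,2],"delta_rot": [0,0,0]},{"claw": -1,"slide": [0,0,2],"delta_rot": [0,0,0]}]}}

```text
time: 15.05
position: [0.4799, 0.0515, 0.1076]
tool_rot: [-2.901, -1.206, -0.0]
ft_force: [0.0, 0.9, -2.4]
grip_width: 0.66
grip_force: 40.0
```

```bash
python3 -c "
from h import *
plan([.480,.052,.1056],-45);print(ctrl.get_state()['torque'])"
```

```text
t 15.05 pos [0.4799 0.0515 0.1076] yaw -44.867036666623804 slide [ 0.4015 -0.2884  2.05  ] rot [ 0.0001 -0.0003  0.0023] q [-0.9001  0.0916  0.7768  2.0418 -0.0748  1.0354 -0.8703] F [ 0.0226  0.8596 -2.3765] grip 0.6600248301849161 39.999176797318796
[-0.1145  0.0868  0.0463]
```

>>> {"name": "send_rows", "arguments": {"motion": [{"claw": -1,"slide": [0,0,2],"delta_rot": [0,0,0]},{"claw": -1,"slide": [0,0,3],"delta_rot": [0,0,0]},{"claw": -1,"slide": [0,0,3],"delta_rot": [0,0,0]}]}}

```text
time: 15.35
position: [0.4802, 0.0517, 0.1051]
tool_rot: [-2.901, -1.206, -0.002]
ft_force: [1.2, 0.4, 0.4]
grip_width: 0.655
grip_force: 40.0
```

>>> {"name": "send_rows", "arguments": {"motion": [{"claw": -1,"slide": [0,0,1],"delta_rot": [0,0,0]},{"claw": -1,"slide": [0,0,1],"delta_rot": [0,0,0]}]}}

```text
time: 15.55
position: [0.4804, 0.0517, 0.1046]
tool_rot: [-2.901, -1.205, -0.002]
ft_force: [-1.1, -0.9, 6.7]
grip_width: 0.657
grip_force: 40.0
```

>>> {"name": "send_rows", "arguments": {"motion": [{"claw": -1,"slide": [0,0,0],"delta_rot": [0,0,-0.05]},{"claw": -1,"slide": [0,0,0],"delta_rot": [0,0,-0.1]},{"claw": -1,"slide": [0,0,0],"delta_rot": [0,0,-0.15]},{"claw": -1,"slide": [0,0,0],"delta_rot": [0,0,-0.2]},{"claw": -1,"slide": [0,0,0],"delta_rot": [0,0,-0.25]}]}}

```text
time: 16.05
position: [0.4805, 0.0542, 0.1048]
tool_rot: [-2.723, -1.56, -0.006]
ft_force: [-1.9, 5.5, 5.7]
grip_width: 0.659
grip_force: 40.0
```

```bash
python3 -c "
from h import *
plan([.480,.052,.1056],-45);print(ctrl.get_state()['torque'])"
```

```text
t 16.05 pos [0.4805 0.0542 0.1048] yaw -30.389154504804477 slide [-2.156   0.6398 -0.8288] rot [-0.0015 -0.0045  0.255 ] q [-0.882   0.0962  0.7565  2.0433 -0.082   1.0276 -0.6159] F [-1.912   5.5077  5.7345] grip 0.6586370434488825 39.998292591335485
[ 1.2069  0.7014 -0.1273]
```

>>> {"name": "send_rows", "arguments": {"motion": [{"claw": -1,"slide": [1.2,-0.7,0],"delta_rot": [0,0,0]},{"claw": -1,"slide": [1.2,-0.7,0],"delta_rot": [0,0,-0.05]},{"claw": -1,"slide": [1.2,-0.7,0],"delta_rot": [0,0,-0.1]},{"claw": -1,"slide": [1.2,-0.7,0],"delta_rot": [0,0,-0.15]},{"claw": -1,"slide": [1.2,-0.7,0],"delta_rot": [0,0,-0.2]}]}}

```text
time: 16.55
position: [0.48, 0.0552, 0.1047]
tool_rot: [-2.554, -1.824, -0.004]
ft_force: [-2.3, 4.3, 8.0]
grip_width: 0.654
grip_force: 40.0
```

```bash
python3 -c "
from h import *
plan([.480,.052,.1056],-45);print(ctrl.get_state()['torque'])"
```

```text
t 16.55 pos [0.48   0.0552 0.1047] yaw -18.940541744207973 slide [-3.0519  1.0745 -0.9279] rot [-0.002  -0.0034  0.4548] q [-0.8703  0.0956  0.7412  2.0429 -0.0799  1.0288 -0.4207] F [-2.3292  4.292   7.9942] grip 0.654016039015637 39.99878897528106
[ 1.015   1.006  -0.2277]
```

>>> {"name": "send_rows", "arguments": {"motion": [{"claw": -1,"slide": [0,0,0],"delta_rot": [0,0,-0.05]},{"claw": -1,"slide": [0,0,0],"delta_rot": [0,0,-0.1]},{"claw": -1,"slide": [0,0,0],"delta_rot": [0,0,-0.15]},{"claw": -1,"slide": [0,0,0],"delta_rot": [0,0,-0.2]},{"claw": -1,"slide": [0,0,0],"delta_rot": [0,0,-0.25]}]}}

```text
time: 17.05
position: [0.4792, 0.0554, 0.1045]
tool_rot: [-2.306, -2.127, -0.003]
ft_force: [-5.4, 4.7, 7.4]
grip_width: 0.655
grip_force: 40.0
```

```bash
python3 -c "
from h import *
plan([.480,.052,.1056],-45);print(ctrl.get_state()['torque'])"
```

```text
t 17.05 pos [0.4792 0.0554 0.1045] yaw -4.612859183268338 slide [-3.3048  1.0429 -1.1203] rot [-0.0032 -0.0031  0.7049] q [-0.8541  0.0946  0.7235  2.043  -0.078   1.03   -0.173 ] F [-5.4136  4.6918  7.3976] grip 0.6550369164007901 39.99853312434425
[ 0.9879  1.3697 -0.1702]
```

>>> {"name": "send_rows", "arguments": {"motion": [{"claw": -1,"slide": [1.5,-2,0],"delta_rot": [0,0,0]},{"claw": -1,"slide": [1.5,-2,0],"delta_rot": [0,0,0]},{"claw": -1,"slide": [1.5,-2,0],"delta_rot": [0,0,-0.03]}]}}

```text
time: 17.35
position: [0.479, 0.0554, 0.1047]
tool_rot: [2.279, 2.162, 0.005]
ft_force: [-1.0, 1.4, 6.1]
grip_width: 0.652
grip_force: 40.0
```

```bash
python3 -c "
from h import *
plan([.480,.052,.1056],-45);s=ctrl.get_state();print(s['torque'],R.from_rotvec(s['tool_rot']).inv().apply(s['ft_force']))"
```

```text
t 17.35 pos [0.479  0.0554 0.1047] yaw -3.0142655060064594 slide [-3.3784  1.1981 -0.9451] rot [ 0.0012 -0.0028  0.7328] q [-0.8554  0.0902  0.7213  2.046  -0.0716  1.0265 -0.1518] F [-0.981   1.4275  6.1265] grip 0.6519848231557744 39.998269339739636
[ 0.4399  0.3972 -0.1137] [ 1.3871 -1.0422 -6.1257]
```

>>> {"name": "send_rows", "arguments": {"motion": [{"claw": -1,"slide": [0.5,-0.3,0.5],"delta_rot": [0,0,-0.05]},{"claw": -1,"slide": [0.5,-0.3,0.5],"delta_rot": [0,0,-0.1]},{"claw": -1,"slide": [0.5,-0.3,0.5],"delta_rot": [0,0,-0.15]},{"claw": -1,"slide": [0.5,-0.3,0.5],"delta_rot": [0,0,-0.2]},{"claw": -1,"slide": [0.5,-0.3,0.5],"delta_rot": [0,0,-0.25]}]}}

```text
time: 17.85
position: [0.477, 0.0539, 0.1025]
tool_rot: [1.991, 2.43, -0.003]
ft_force: [-1.0, -4.8, -0.4]
grip_width: 0.659
grip_force: 40.0
```

```bash
cat > st.py <<'E'
from h import *
s=ctrl.get_state();r=R.from_rotvec(s['tool_rot']);M=r.as_matrix()
print('t',s['time'],s['position'],'yaw',np.degrees(np.arctan2(M[1,1],M[0,1])),'tilt',np.degrees(M[:2,2]),'Ft',r.inv().apply(s['ft_force']),'T',s['torque'],'j7',s['joint_positions'][6],s['grip_width'],s['grip_force'])
E
python3 st.py
```

```text
t 17.85 [0.477  0.0539 0.1025] yaw 11.364079758039132 tilt [-0.0777 -0.0956] Ft [-4.4893 -1.9024  0.4167] T [-0.9339  0.1773 -0.0604] j7 0.09667619467389965 0.6586637177421081 39.99990556461853
```

>>> {"name": "send_rows", "arguments": {"motion": [{"claw": -1,"slide": [-1,-0.5,1],"delta_rot": [0,0,0]},{"claw": -1,"slide": [-1,-0.5,3],"delta_rot": [0,0,0]},{"claw": -1,"slide": [-1,-0.5,5],"delta_rot": [0,0,0]},{"claw": -1,"slide": [-1,-0.5,5],"delta_rot": [0,0,0]}]}}

```text
time: 18.25
position: [0.4771, 0.0535, 0.0975]
tool_rot: [1.993, 2.428, -0.001]
ft_force: [0.5, -2.2, -3.7]
grip_width: 0.656
grip_force: 40.0
```

```bash
python3 st.py
```

```text
t 18.25 [0.4771 0.0535 0.0975] yaw 11.23762089106323 tilt [-0.0255 -0.0469] Ft [-2.239   0.0609  3.7402] T [-0.7119 -0.146  -0.0511] j7 0.10165377926625946 0.6560960081236588 39.99875079996855
```

>>> {"name": "send_rows", "arguments": {"motion": [{"claw": -1,"slide": [-0.7,0,2],"delta_rot": [0,0,0]},{"claw": -1,"slide": [-0.7,0,4],"delta_rot": [0,0,0]},{"claw": -1,"slide": [-0.7,0,5],"delta_rot": [0,0,0]},{"claw": -1,"slide": [-0.7,0,5],"delta_rot": [0,0,0]},{"claw": -1,"slide": [-0.7,0,5],"delta_rot": [0,0,0]}], "grip_force": 50}}

```text
time: 18.75
position: [0.4776, 0.0533, 0.0933]
tool_rot: [-1.992, -2.429, -0.0]
ft_force: [-0.0, -2.5, 0.9]
grip_width: 0.66
grip_force: 50.0
```

```bash
python3 st.py
```

```text
t 18.75 [0.4776 0.0533 0.0933] yaw 11.281719304486135 tilt [0.0025 0.0129] Ft [-2.4895 -0.5071 -0.8761] T [-0.5739  0.3029  0.0113] j7 0.10961917167907863 0.659978857120191 49.99827306943189
```

>>> {"name": "send_rows", "arguments": {"motion": [{"claw": -1,"slide": [-0.5,0,2],"delta_rot": [0,0,0]},{"claw": -1,"slide": [-0.5,0,4],"delta_rot": [0,0,0]},{"claw": -1,"slide": [-0.5,0,6],"delta_rot": [0,0,0]},{"claw": -1,"slide": [-0.5,0,7],"delta_rot": [0,0,0]},{"claw": -1,"slide": [-0.5,0,7],"delta_rot": [0,0,0]}]}}

```text
time: 19.25
position: [0.4777, 0.0533, 0.0883]
tool_rot: [-1.991, -2.427, -0.001]
ft_force: [-8.9, -3.3, 23.0]
grip_width: 0.66
grip_force: 50.0
```

```bash
python3 st.py
```

```text
t 19.25 [0.4777 0.0533 0.0883] yaw 11.28859979528215 tilt [-0.0794  0.1161] Ft [ -1.4242  -9.365  -23.0229] T [-0.673   2.3567 -0.0508] j7 0.11955705158088334 0.6597120891423085 49.996958848241775
```

>>> {"name": "send_rows", "arguments": {"motion": [{"claw": -1,"slide": [-0.5,-1.5,0],"delta_rot": [0,0,0]},{"claw": -1,"slide": [-0.5,-2,0],"delta_rot": [0,0,0]},{"claw": -1,"slide": [-0.5,-2,0],"delta_rot": [0,0,0]},{"claw": -1,"slide": [-0.5,-2,0],"delta_rot": [0,0,0]}]}}

```text
time: 19.65
position: [0.4775, 0.0532, 0.0884]
tool_rot: [1.991, 2.429, 0.007]
ft_force: [-4.2, -0.1, 16.0]
grip_width: 0.655
grip_force: 50.0
```

```bash
python3 st.py; python3 - <<'E'
from h import *
s=img('side');h=cv2.cvtColor(s['color'],cv2.COLOR_BGR2HSV)
b=cv2.cvtColor(cv2.imread('pics/side6.png'),cv2.COLOR_BGR2HSV)
for n,i in(('before',b),('now',h)):
    o=(i[...,0]>8)&(i[...,0]<19)&(i[...,1]>120)&(i[...,2]>70);o=o[200:235,250:290];print(n,'orange px',o.sum())
    m=(i[...,0]>100)&(i[...,0]<130)&(i[...,1]>120)&(i[...,2]>40);m=m[215:285,290:325];p=np.argwhere(m);print('scoop handle blue',m.sum(),p.min(0)+[215,290] if len(p) else '',p.max(0)+[215,290] if len(p) else '')
E
```

```text
t 19.65 [0.4775 0.0532 0.0884] yaw 11.31109415815027 tilt [0.1736 0.1693] Ft [  0.7249  -4.1066 -16.012 ] T [-0.2368  1.0984 -0.098 ] j7 0.11749189100710272 0.6545377524761112 49.99749237384094
before orange px 123
scoop handle blue 79 [234 290] [270 306]
now orange px 0
scoop handle blue 62 [234 290] [269 305]
```

>>> {"name": "send_rows", "arguments": {"motion": [{"claw": -1,"slide": [0,-1.3,1],"delta_rot": [0,0,0]},{"claw": -1,"slide": [0,-1.3,1],"delta_rot": [0,0,0]},{"claw": -1,"slide": [0,-1.3,1],"delta_rot": [0,0,0]},{"claw": -1,"slide": [0,-1.3,1],"delta_rot": [0,0,0]},{"claw": -1,"slide": [0,-1.3,1],"delta_rot": [0,0,0]}]}}

```text
time: 20.2
position: [0.4774, 0.0532, 0.0883]
tool_rot: [1.991, 2.428, 0.01]
ft_force: [-3.2, -0.6, 20.7]
grip_width: 0.653
grip_force: 50.0
```

```bash
python3 st.py
```

```text
t 20.2 [0.4774 0.0532 0.0883] yaw 11.311604783700348 tilt [0.3008 0.2108] Ft [  0.0853  -3.1507 -20.7617] T [-0.2242  1.0988 -0.0367] j7 0.11662521475600833 0.6532663088412877 49.998465058233705
```

The cup is at home height (TCP 88.3 mm), held down with about 21 N and at rest. The scoop is still hanging, so I hand in.

```bash
python3 -c "
from bench import ctrl
print(ctrl.close_job())"
```

```text
the job is handed in; nothing more can be done
None
```

The scoop hangs by its eye on the hook. The cup is keyed over the pin and held fully down with about 21 N, still gripped. I handed the job in at about 20 s; the interface returned no verdict.

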